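# Hold a wall touch panel home in the screw-driving fixture

## Task

Lift the touch panel off its foam pad, lay it glass down on the open end of the fixture's bed and slide it gently between the side guides until it butts against the end fence. Then hold it there for the screws to be driven: one steady diagonal push, forward and down together, about 10 N each way, so that it is tight against the fence and flat on the bed at once; the program finishes while still holding this push. Do not ram the panel, and leave the tape rolls, cutters and screwdriver alone.

Things in the scene. Friction and masses are not known exactly. Their poses are not given: they have to be found in the camera images.
- panel: Wall touch panel, the workpiece, 0.22 to 0.42 kg, lying glass down: a flat dark slab 130 (x) x 86 (y) x 9 mm with a grey in-wall box 50 (x) x 46 (y) x 32 mm standing on the middle of its back (box top 41 mm above the slab's underside). Origin: centre of the slab's underside; x along the 130 mm side, z up. Grip it by the box, across its 46 mm. Either short end may lead into the slot.
- pad: White foam pad, fixed, 190 (x) x 140 (y) x 10 mm, on which the panel lies at the start, turned up to 0.4 rad from it. Origin: centre of its underside.
- jig: Screw-driving fixture, fixed to the bench: aluminium base plate 260 (x) x 150 (y) x 12 mm with an 8 mm bed on it, so the bed's surface is 20 mm above the bench. Origin: centre of the base's underside; +x is the direction in which the panel slides in, towards the fence. The bed is 250 x 128 mm, open and bare from x = -125 mm to +35 mm.
- jig_bed: The fixture's flat white polyethylene bed (fixed), 250 x 128 x 8 mm. Origin: centre of its underside, 12 mm above the bench; axes as the fixture. Bed, guides and fence are slick: the panel slides on them with a friction coefficient of about 0.1, so pressing down on it eats a little of a forward push.
- jig_fence: The fixture's end fence (fixed): steel bar across the bed's far end, 20 (x) x 128 (y) mm, 26 mm high above the bed. Origin: at the foot of the face that looks towards the open end; axes as the fixture.
- slot_mouth (a point): Point on the bed midway between the near ends of the straight side guides, 50 mm before the fence; axes as the fixture. From here on the slot is 89 mm wide and 11 mm high, under steel keeper strips that overhang the panel's edges by 4 mm (strip tops 15 mm above the bed). Before it, the guides (11 mm high) flare out over 20 mm to 105 mm apart.
- fence_foot (a point): Point on the bed's surface at the middle of the fence's face (fixture x = 105 mm, z = 20 mm), axes as the fixture. The panel is home when its centre is 65 mm before this point, in line with it; the panel's underside then lies at this point's height.
- tape_red: Bystander: red tape roll lying flat, 96 mm across, 12 mm high. Origin: centre of its underside.
- tape_white: Bystander: white tape roll lying flat, 104 mm across, 22 mm high. Origin: centre of its underside.
- cutters: Bystander: side cutters with blue handles, about 130 mm long, lying flat. Origin: at the pivot, on the bench.
- driver: Bystander: hand screwdriver, 160 mm long, lying flat.

How it is judged:
On the way:
1. the panel lies flat on the bed with its leading end at the mouth of the slot or just inside, lined up with it (x of panel in the frame of fence_foot between -0.125 and -0.075 m and z of panel in the frame of fence_foot between -0.003 and 0.003 m and y of panel in the frame of fence_foot between -0.012 and 0.012 m and angle between the x axis of panel and the x axis of fence_foot, either way round below 0.1 rad), for 0.1 s.
At the end, for the whole second after the job is handed in: Panel in the slot, centre within 3 mm of home (4 mm sideways), square to 0.05 rad, underside within 2 mm of the bed, tilt under 0.025 rad, at rest, the fingers still pushing it: over 3 N on the fence and over 8 N (weight included) on the bed, through the last second (x of panel in the frame of fence_foot above -0.068 m and y of panel in the frame of fence_foot between -0.004 and 0.004 m and z of panel in the frame of fence_foot between -0.003 and 0.002 m and angle between the x axis of panel and the x axis of fence_foot, either way round below 0.05 rad and angle between panel's own z axis and vertical below 0.025 rad and contact force between panel and jig_fence above 3 N and contact force between panel and jig_bed above 8 N and contact force between the fingers and panel above 4 N and linear speed of panel below 0.01 m/s); the arm keeps its last pose, push and grip.
It fails at once if the panel is rammed into the fence or slammed on the bed (over 70 N) (contact force between panel and jig_fence above 70 N or contact force between panel and jig_bed above 70 N).
It fails at once if a tape roll, the side cutters or the screwdriver is disturbed (moved over 20 mm) (distance of any of tape_red, tape_white, cutters, driver from where it was at the start of the episode above 0.02 m).
It also fails if it takes over 48 s, if anything falls off the work surface, if the arm or the gripper's body presses on something with over 40 N, if the wrist force passes 120 N, or if a joint passes its speed limit or range.

## Robot

A 6-joint arm with a two-finger parallel gripper is mounted at the origin on the work surface. World frame = base frame: x ahead of the robot, y to its left, z up, the work surface at z = 0. Lengths are in m, angles in rad, forces in N, time in s.
With the tool pointing down it reaches from about 0.425 to 0.95 m from the base axis. Payload 3.5 kg.
Tool frame: the origin (TCP) lies midway between the tips of the shut fingers; the grasp point (between the pads) lies 19 mm behind it; y points along the fingers, z is the direction in which the jaws open and shut, and the axes are right-handed (so a half turn about y gives the same grasp; the last joint's range is limited). The gripper opens to 85 mm and grips with 20 to 120 N. Pads are 22 mm wide; open, the fingers measure 114 mm over their backs; the gripper's body (76 mm by 85 mm) begins 54 mm behind the grasp point. The pads swing forward as they close: fully open they stand 13 mm farther back than shut.
Start: joints at [1.162, 0.286, 1.577, -0, 1.279, -0.15], TCP at [0.173, 0.653, 0.231] pointing down, gripper open.
Joint ranges: [-2.77, 2.77], [-0.9, 2.22], [0.21, 2.48], [-1.53, 4.67], [0.24, 2.81], [-2.84, 2.84]. Speed limits (rad/s): [2.79, 2.79, 3.14, 3.14, 3.14, 3.14].

## Interface

Orientations are given as a unit quaternion [x, y, z, w].
In Python, from rig import arm gives the robot as it stands.
- The arm moves only by the tool play_rows, never from a script. Its argument "rows" is a list of rows, each a list of 7 numbers: the finger opening in m, from 0 to 0.0854, then the shift along the tool's x, y, z in m, then the turn, a rotation vector about the tool's x, y, z in rad. A call has 1 to 20 rows; each row is the pose to reach, as a shift and turn from the pose commanded when the call began, along the tool's axes at that moment; what a row does not reach only later rows make up. A row lasts 1/10 s, in which the tool goes at most 50 mm and 8.59 degrees, less where a joint would pass 70% of its speed; a pose out of reach is approached as far as the arm can. A call with a gripper value outside its range is refused whole. The fingers move at their own pace and stop on an object; "squeeze" is the grip in N (left out, the last holds). Time passes only in rows, so rows that repeat a pose let the fingers close. It gives the time, the measured TCP pose, the force and the opening at its end, in the units of the state.
- arm.observe(): the state, without advancing time (a new reading comes with each control period).
- arm.capture(name): name is "scene" or "top" or "wrist"; returns (picture, depth): 480x640x3 uint8, red, green, blue; 480x640 float32, m along the optical axis (not along the pixel's ray), 0 where there is no reading.
- arm.get_calibration(name): a dict with "fx", "fy", "cx", "cy" (pixels), "k1" (the pictures are not rectified: a ray, as slopes to the right and down, at radius r is drawn at 1 + k1 r^2 times it, then the intrinsics apply), "rvec" (rotation vector, rad) and "tvec" (3), from world to camera coordinates, as OpenCV has them; the wrist camera has in their place "hand_eye" (4x4, takes a point from camera to tool coordinates, whose origin is the TCP and whose axes are the tool frame's). Camera axes: x right, y down, z forward; pixel columns grow to the right and rows downward; lengths in m; the calibration is good to about 2 mm. A picture is of the moment at which its call begins: read the wrist's pose just before it. get_calibration takes no time and is no camera call.
- arm.job_done(): hands the job in, once; it reports no verdict.
Trained networks look in the newest picture that a camera, given by its name, has taken for a name from the list of things; names that differ only in an ending like _2 or _b are one class to them, and where a whole thing is asked for, a point or a joint stands for the part that bears it (a point fixed in the world has none). Each returns a list of dicts, best first, with "confidence" (0 to 1); they miss things now and then, are a little off and sometimes report something else, mostly with a low value. They report only what shows in the picture. A call takes as long as a camera call.
- arm.search_frame(camera, thing): "rect" ([left, top, right, bottom] in pixels, round what is visible of it).
- arm.silhouettes(camera, thing): "region" (480x640 bool, what is visible of it) and "rect" ([left, top, right, bottom] in pixels, round what is visible of it).
- arm.spot_point(camera, thing): "at" ([row, column] in pixels: a listed point, or the origin of a listed thing).
The state is a dict: "time_s": time; "qpos": joint angles; "qd": joint speeds; "effort": joint torques, N m; "ee_pos": TCP position; "eef_rot": TCP orientation; "force": force on the tool from outside, world axes, zero at the start; "wrist_torque": the same for the moment, N m; "grip_width": finger opening in m.
Only numpy, scipy, OpenCV 4.12 (cv2) and the standard library are available. Lean on these libraries where they do the work, as an engineer would, in place of code of your own. Each camera call takes 0.05 s, during which the arm holds its last target.

## Working session

There is one attempt and no reset: what is moved stays moved. The work goes in short steps, Python scripts to look and compute and a tool call to move; the robot and the scene stay as the last step left them, time stands still between calls to the robot, and variables do not carry over. Pictures are saved under pics/ and viewed, and the job is handed in when it is done.

Besides the shell and the picture viewer there is one more tool, called after "Call:" as name(argument=value, ...) on one line, values as JSON. play_rows: Moves the arm, as the interface text tells. Its arguments: {"type":"object","properties":{"rows":{"type":"array","items":{"type":"array","items":{"type":"number"}}},"squeeze":{"type":"number"}},"required":["rows"]}

```bash
ls; mkdir -p pics
cat > h.py <<'E'
import numpy as np, cv2
from scipy.spatial.transform import Rotation as R
from rig import arm
def save(n,p): cv2.imwrite(f'pics/{n}.png',p[:,:,::-1])
def cam2world(cam,st=None):
    c=arm.get_calibration(cam); T=np.eye(4)
    if 'hand_eye' in c:
        W=np.eye(4); W[:3,:3]=R.from_quat(st['eef_rot']).as_matrix(); W[:3,3]=st['ee_pos']
        return c,W@np.array(c['hand_eye'])
    T[:3,:3]=R.from_rotvec(np.array(c['rvec']).ravel()).as_matrix(); T[:3,3]=np.array(c['tvec']).ravel()
    return c,np.linalg.inv(T)
def rays(c,uv):
    K=np.array([[c['fx'],0,c['cx']],[0,c['fy'],c['cy']],[0,0,1.]])
    return cv2.undistortPoints(np.array(uv,float).reshape(-1,1,2),K,np.array([c['k1'],0,0,0.])).reshape(-1,2)
def unproj(cam,uv,depth,st=None):
    c,T=cam2world(cam,st); r=rays(c,uv); d=np.asarray(depth,float).reshape(-1,1)
    P=np.c_[r*d,d]; return P@T[:3,:3].T+T[:3,3]
def onplane(cam,uv,z,st=None):
    c,T=cam2world(cam,st); r=rays(c,uv); D=np.c_[r,np.ones(len(r))]@T[:3,:3].T
    return T[:3,3]+D*((z-T[2,3])/D[:,2])[:,None]
E
python3 - <<'E'
from h import *
s=arm.observe(); print({k:np.round(v,4).tolist() for k,v in s.items()})
for n in ['top','scene']:
    p,d=arm.capture(n); save(n+'0',p); np.save(f'{n}_d.npy',d)
    for t in ['panel','jig','jig_fence','pad','tape_red','tape_white','cutters','driver']:
        for r in arm.search_frame(n,t)[:2]: print(n,t,np.round(r['rect']),round(r['confidence'],2))
    for t in ['panel','fence_foot','slot_mouth','jig','jig_fence','pad']:
        for r in arm.spot_point(n,t)[:1]: 
            print(n,'pt',t,np.round(r['at'],1),round(r['confidence'],2))
E
```

```text
pics
{'time_s': 0.0, 'qpos': [1.162, 0.2872, 1.5782, -0.0, 1.2786, -0.15], 'qd': [-0.0003, -0.0012, 0.0002, -0.001, -0.0002, 0.0004], 'effort': [0.0015, -40.5982, -29.2625, -0.0, 0.006, 0.0], 'ee_pos': [0.1724, 0.6519, 0.2299], 'eef_rot': [0.702, -0.0915, 0.091, -0.7004], 'force': [0.2391, 0.0738, 0.1659], 'wrist_torque': [0.0139, -0.0241, 0.0234], 'grip_width': 0.0854}
top jig [368. 235. 462. 367.] 0.74
top jig_fence [371. 242. 431. 264.] 0.65
top jig_fence [206. 230. 282. 323.] 0.55
top pad [202. 228. 282. 324.] 0.88
top tape_red [276. 156. 316. 195.] 0.7
top tape_white [203. 228. 283. 323.] 0.65
top cutters [118. 209. 164. 260.] 0.9
top driver [528. 238. 557. 263.] 0.97
top pt panel [281.4 246.5] 0.73
top pt fence_foot [256.1 401. ] 0.96
top pt slot_mouth [279.9 410.8] 0.73
top pt jig [300.9 414.2] 0.77
top pt jig_fence [258.  402.9] 0.97
scene panel [319. 154. 359. 194.] 0.88
scene jig_fence [211. 234. 256. 280.] 0.73
scene jig_fence [423. 145. 450. 178.] 0.54
scene pad [299. 152. 387. 212.] 0.88
scene pad [129. 201. 262. 289.] 0.49
scene tape_red [357. 242. 403. 279.] 0.72
scene tape_white [287. 288. 337. 333.] 0.94
scene cutters [424. 145. 448. 177.] 0.64
scene driver [ 73. 347. 167. 361.] 0.97
scene pt panel [175.2 339.4] 0.95
scene pt fence_foot [257.6 236.2] 0.64
scene pt jig [248.7 193.8] 0.59
scene pt jig_fence [259.5 232.5] 0.98
scene pt pad [181.  342.7] 0.89
```

View pics/top0.png

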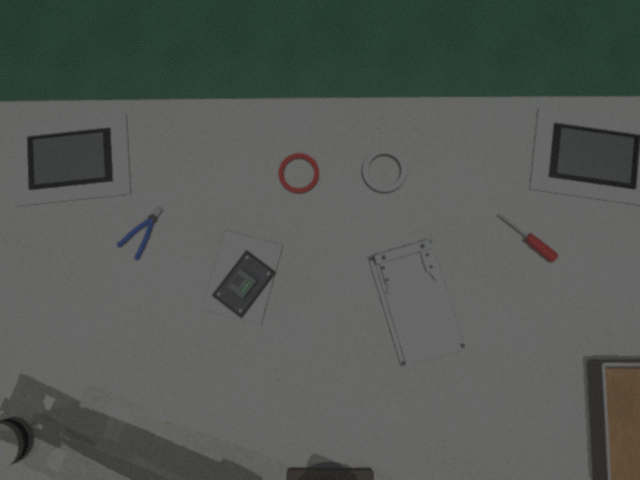

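View pics/scene0.png

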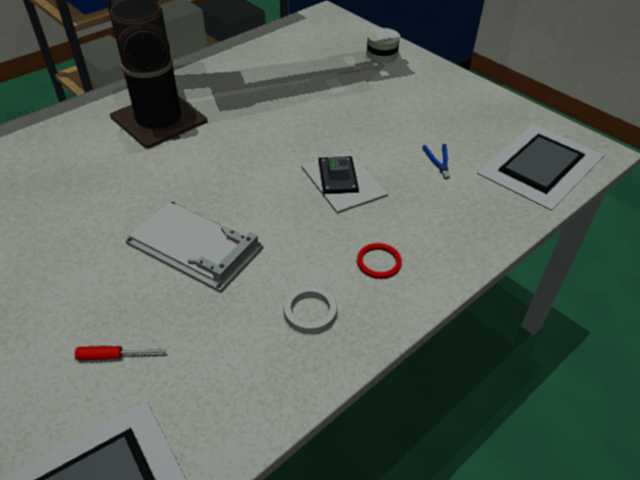

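The top view shows the panel near (243,283) px, the jig around (415,302) with its fence at the upper end near (401,256), the tape rolls at (298,173) and (384,172), the cutters at (142,233) and the driver at (530,240). Next I turn these into world positions.

Run:
```python
from h import *
for n,pts in {'top':dict(panelbox=(241,283,.051),pc1=(247,251,.019),pc2=(274,273,.019),pc3=(241,316,.019),pc4=(213,295,.019),fence=(401,256,.02),mouth=(410.8,279.9,.02),jig=(415.5,301,.0),red=(298,173,0),white=(384,172,.0),cut=(150,222,0),dri=(528,236,0)),
 'scene':dict(fence=(236.2,257.6,.02),jigf=(232.5,259.5,.02),panel=(339.4,175.2,.01),panelslab=(338,180,.019),jig=(193.8,248.7,0),red=(379,260,0),white=(311,312,0),black=(145,110,0))}.items():
    c,T=cam2world(n); print(n,'campos',T[:3,3].round(3))
    d=np.load(n+'_d.npy')
    for k,(u,v,z) in pts.items():
        print(k,onplane(n,[(u,v)],z)[0].round(4), unproj(n,[(u,v)],[d[int(v),int(u)]])[0].round(4))
```

```text
top campos [ 0.466 -0.007  1.225]
panelbox [0.5023 0.1953 0.051 ] [0.5023 0.1951 0.0521]
pc1 [0.5764 0.1883 0.019 ] [0.5762 0.188  0.0208]
pc2 [0.526  0.1258 0.019 ] [0.5259 0.1257 0.0205]
pc3 [0.429  0.1995 0.019 ] [0.429  0.2    0.0165]
pc4 [0.4761 0.2642 0.019 ] [0.4761 0.2637 0.0212]
fence [ 0.5643 -0.1628  0.02  ] [ 0.5619 -0.1591  0.0487]
mouth [ 0.5101 -0.184   0.02  ] [ 0.5101 -0.1839  0.0203]
jig [ 0.4628 -0.1967  0.    ] [ 0.4628 -0.1935  0.0209]
red [0.7628 0.0737 0.    ] [ 0.7635  0.0739 -0.0028]
white [ 0.7642 -0.129   0.    ] [ 7.643e-01 -1.290e-01 -1.000e-04]
cut [0.6469 0.422  0.    ] [0.6452 0.4177 0.0121]
dri [ 0.6117 -0.4594  0.    ] [ 0.6093 -0.452   0.0201]
scene campos [ 1.306 -0.612  0.955]
fence [ 0.5667 -0.1596  0.02  ] [ 0.5866 -0.1717  0.0451]
jigf [ 0.566  -0.1686  0.02  ] [ 0.5862 -0.1807  0.0455]
panel [0.5049 0.1986 0.01  ] [0.5213 0.182  0.0293]
panelslab [0.5234 0.1759 0.019 ] [0.5235 0.1758 0.0191]
jig [ 0.4693 -0.2031  0.    ] [ 0.4844 -0.2105  0.0173]
red [0.7586 0.076  0.    ] [ 0.7573  0.0775 -0.0021]
white [ 0.7661 -0.1261  0.    ] [ 7.663e-01 -1.262e-01  3.000e-04]
black [-0.0606 -0.0071  0.    ] [ 0.0311 -0.0477  0.064 ]
```

```bash
cat >> h.py <<'E'
def goal(pos,jaw,st=None,verbose=True):
    """tool down, jaw axis (tool z) along horizontal angle jaw (mod pi chosen nearest)"""
    st=st or arm.observe(); A=R.from_quat(st['eef_rot']); best=None
    for j in (jaw,jaw+np.pi):
        z=np.array([np.cos(j),np.sin(j),0]); y=np.array([0,0,-1.]); x=np.cross(y,z)
        B=R.from_matrix(np.c_[x,y,z]); rv=(A.inv()*B).as_rotvec()
        if best is None or np.linalg.norm(rv)<np.linalg.norm(best): best=rv
        if verbose: print(' opt',j,rv.round(3))
    sh=A.inv().apply(np.array(pos)-st['ee_pos'])
    return sh,best
E
python3 - <<'E'
from h import *
s=arm.observe(); print(s['time_s'],s['ee_pos'],'\n',R.from_quat(s['eef_rot']).as_matrix().round(3))
print(arm.get_calibration('wrist'))
print(goal([0.49,0.18,0.25],0.92))
E
```

```text
1.5 [0.17267841 0.65251312 0.23131361] 
 [[ 0.967 -0.     0.256]
 [-0.256 -0.     0.967]
 [-0.    -1.    -0.   ]]
{'fx': 399.20092085279185, 'fy': 399.20092085279185, 'cx': 314.4703424291938, 'cy': 242.30496220367255, 'k1': -0.07481068403634508, 'hand_eye': array([[ 2.57575690e-04,  9.51883665e-01,  3.06459496e-01,
        -7.73673090e-02],
       [ 2.08246445e-04, -3.06459550e-01,  9.51883659e-01,
        -1.42678687e-01],
       [ 9.99999945e-01, -1.81362989e-04, -2.77162919e-04,
        -9.99233482e-04],
       [ 0.00000000e+00,  0.00000000e+00,  0.00000000e+00,
         1.00000000e+00]])}
 opt 0.92 [ 0.     0.392 -0.   ]
 opt 4.061592653589793 [-0.   -2.75 -0.  ]
(array([ 0.42766319, -0.01867804, -0.37558774]), array([ 4.06517250e-05,  3.92040286e-01, -6.46797520e-06]))
```

Call:
play_rows(rows=[[0.0854,0.21,-0.01,-0.19,0,0.2,0],[0.0854,0.21,-0.01,-0.19,0,0.2,0],[0.0854,0.42,-0.02,-0.37,0,0.39,0],[0.0854,0.42,-0.02,-0.37,0,0.39,0],[0.0854,0.42,-0.02,-0.37,0,0.39,0],[0.0854,0.42,-0.02,-0.37,0,0.39,0],[0.0854,0.42,-0.02,-0.37,0,0.39,0],[0.0854,0.42,-0.02,-0.37,0,0.39,0],[0.0854,0.42,-0.02,-0.37,0,0.39,0],[0.0854,0.42,-0.02,-0.37,0,0.39,0],[0.0854,0.42,-0.02,-0.37,0,0.39,0],[0.0854,0.42,-0.02,-0.37,0,0.39,0],[0.0854,0.42,-0.02,-0.37,0,0.39,0],[0.0854,0.42,-0.02,-0.37,0,0.39,0]])

```text
time_s: 2.9
ee_pos: [0.4835, 0.188, 0.2512]
eef_rot: [-0.67, 0.226, -0.225, 0.67]
force: [-0.7, 1.2, -0.6]
grip_width: 0.0853
```

Run:
```python
from h import *
s=arm.observe(); print(s['time_s'],s['ee_pos'],s['qpos'],s['force'])
p,d=arm.capture('wrist'); save('w1',p); np.save('w1_d.npy',d); np.save('w1_s.npy',s,allow_pickle=True)
m=arm.silhouettes('wrist','panel')[0]; print(m['rect'],m['confidence'],m['region'].sum())
r=m['region']; np.save('w1_m.npy',r)
v,u=np.nonzero(r&(d>0)); P=unproj('wrist',np.c_[u,v],d[v,u],s)
z=P[:,2]; print(np.histogram(z,bins=np.arange(0,.07,.005)))
for lo,hi in((.014,.025),(.046,.058)):
    Q=P[(z>lo)&(z<hi)]; rc=cv2.minAreaRect((Q[:,:2]*1000).astype(np.float32)); print(lo,rc,np.median(Q[:,2]))
```

```text
2.9 [0.48348312 0.18800573 0.25115442] [ 1.74769453e-01 -7.77155148e-02  1.93494131e+00  7.24075703e-04
  1.28498273e+00 -7.47581654e-01] [-0.70983766  1.20599745 -0.64918966]
[286.7, 144.4, 382.2, 273.2] 0.69 11558
(array([   0,    1,    2, 6944, 1493,   45,   51,   51,   51,  291, 2584,
          0,    0,    0]), array([0.   , 0.005, 0.01 , 0.015, 0.02 , 0.025, 0.03 , 0.035, 0.04 ,
       0.045, 0.05 , 0.055, 0.06 , 0.065, 0.07 ]))
0.014 ((502.9212951660156, 194.1720733642578), (86.15545654296875, 129.91705322265625), 52.995609283447266) 0.019263040068511483
0.046 ((503.3534240722656, 194.00723266601562), (46.134010314941406, 50.448486328125), 53.14558029174805) 0.05102890713346614
```

View pics/w1.png

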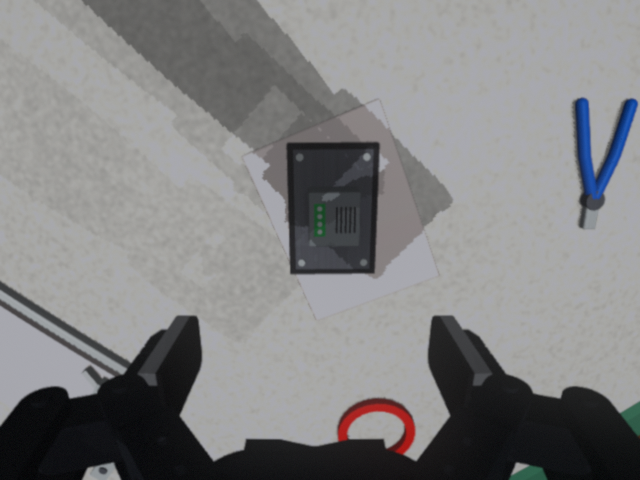

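The wrist view shows the panel at (333,208) px. The fitted sizes (86.2 x 129.9 slab, 46 x 50 box, heights 19 and 51 mm) match the given ones. Next I work out the grasp.

Run:
```python
from h import *
sh,rv=goal([0.503,0.194,0.09],0.926,verbose=False);print(sh.round(4),rv.round(4))
sh,rv=goal([0.503,0.194,0.020],0.926,verbose=False);print(sh.round(4),rv.round(4))
```

```text
[0.0128 0.1611 0.0162] [ 0.     -0.0019 -0.0006]
[0.0128 0.2311 0.0162] [ 0.     -0.0019 -0.0006]
```

Call:
play_rows(rows=[[0.0854,0.0128,0.04,0.0162,0,-0.002,0],[0.0854,0.0128,0.08,0.0162,0,-0.002,0],[0.0854,0.0128,0.12,0.0162,0,-0.002,0],[0.0854,0.0128,0.155,0.0162,0,-0.002,0],[0.0854,0.0128,0.175,0.0162,0,-0.002,0],[0.0854,0.0128,0.195,0.0162,0,-0.002,0],[0.0854,0.0128,0.21,0.0162,0,-0.002,0],[0.0854,0.0128,0.222,0.0162,0,-0.002,0],[0.0854,0.0128,0.231,0.0162,0,-0.002,0],[0.0854,0.0128,0.231,0.0162,0,-0.002,0],[0.0854,0.0128,0.231,0.0162,0,-0.002,0]])

```text
time_s: 4.1
ee_pos: [0.5045, 0.1927, 0.0208]
eef_rot: [-0.67, 0.224, -0.225, 0.671]
force: [0.2, 0.1, 0.4]
grip_width: 0.0854
```

Run:
```python
from h import *
s=arm.observe(); print(s['time_s'],s['ee_pos'],s['force'])
p,d=arm.capture('wrist'); save('w2',p)
print(goal([0.503,0.194,0.020],0.926,verbose=False))
```

```text
4.1 [0.50447918 0.19272132 0.02082027] [0.22041296 0.09240327 0.35264964]
(array([-2.20867597e-03,  1.18047143e-03, -6.75246571e-05]), array([-0.00128608, -0.00202033,  0.00114754]))
```

View pics/w2.png

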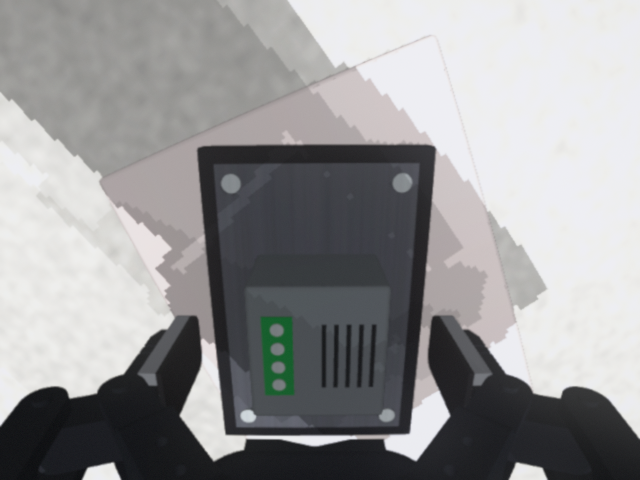

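The fingers (200 and 430 px) straddle the box (245–390 px) with room on both sides. Closing.

Call:
play_rows(rows=[[0.06,0,0,0,0,0,0],[0.05,0,0,0,0,0,0],[0.04,0,0,0,0,0,0],[0.03,0,0,0,0,0,0],[0.03,0,0,0,0,0,0],[0.03,0,0,0,0,0,0],[0.03,0,0,0,0,0,0]], squeeze=60)

```text
time_s: 4.85
ee_pos: [0.5048, 0.1926, 0.0212]
eef_rot: [-0.67, 0.224, -0.225, 0.671]
force: [0.1, 0.6, 5.5]
grip_width: 0.0448
```

Call:
play_rows(rows=[[0.03,0,-0.01,0,0,0,0],[0.03,0,-0.03,0,0,0,0],[0.03,0,-0.06,0,0,0,0],[0.03,0,-0.1,0,0,0,0],[0.03,0,-0.14,0,0,0,0],[0.03,0,-0.17,0,0,0,0],[0.03,0,-0.17,0,0,0,0],[0.03,0,-0.17,0,0,0,0]])

```text
time_s: 5.65
ee_pos: [0.5032, 0.1924, 0.1894]
eef_rot: [0.671, -0.225, 0.224, -0.67]
force: [-0.2, 0.2, -2.6]
grip_width: 0.0448
```

Run:
```python
from h import *
s=arm.observe(); print(s['time_s'],s['ee_pos'],s['force'],s['qpos'],s['grip_width'])
p,d=arm.capture('wrist'); save('w3',p)
r=arm.silhouettes('wrist','panel')[0]; print(r['confidence'])
np.save('w3_d.npy',d);np.save('w3_m.npy',r['region'])
v,u=np.nonzero(r['region']&(d>0)); P=unproj('wrist',np.c_[u,v],d[v,u],s)
T=R.from_quat(s['eef_rot']).inv().apply(P-s['ee_pos'])
print(np.histogram(T[:,1],bins=np.arange(-.04,.03,.004)))
p,d=arm.capture('top'); save('t3',p)
```

```text
5.65 [0.50319254 0.1923806  0.18943341] [-0.21371687  0.22248396 -2.64764409] [ 1.76773808e-01  2.57333953e-02  1.94989093e+00 -2.67797557e-05
  1.16728457e+00 -7.47238950e-01] 0.044765003690759204
0.85
(array([    0,     7, 17700,   748,   650,   622,   537,   516,   458,
         527, 32426,   172,     2,     0,     0,     0,     0]), array([-4.00000000e-02, -3.60000000e-02, -3.20000000e-02, -2.80000000e-02,
       -2.40000000e-02, -2.00000000e-02, -1.60000000e-02, -1.20000000e-02,
       -8.00000000e-03, -4.00000000e-03, -3.46944695e-17,  4.00000000e-03,
        8.00000000e-03,  1.20000000e-02,  1.60000000e-02,  2.00000000e-02,
        2.40000000e-02,  2.80000000e-02]))
```

View pics/w3.png

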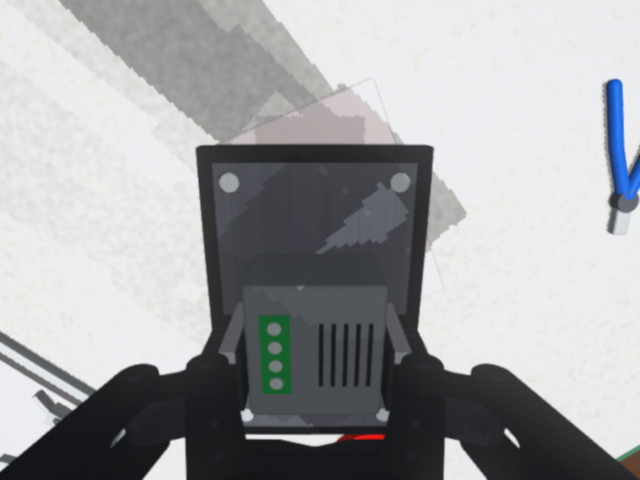

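Run:
```python
from h import *
s=arm.observe(); d=np.load('w3_d.npy'); m=np.load('w3_m.npy')
v,u=np.nonzero(m&(d>0)); P=unproj('wrist',np.c_[u,v],d[v,u],s)
T=R.from_quat(s['eef_rot']).inv().apply(P-s['ee_pos'])
for lo,hi in((-.006,.008),(-.036,-.028)):
    Q=T[(T[:,1]>lo)&(T[:,1]<hi)]
    A=np.c_[Q[:,0],Q[:,2],np.ones(len(Q))]; print('plane',np.linalg.lstsq(A,Q[:,1],rcond=None)[0])
    print(cv2.minAreaRect((Q[:,[0,2]]*1000).astype(np.float32)))
    print(np.percentile(Q[:,0],[0,.5,99.5,100]),np.percentile(Q[:,2],[0,.5,99.5,100]))
print(goal([0.425,-0.209,0.28],0.322))
print(goal([0.425,-0.209,0.28],-1.249))
```

```text
plane [0.00023236 0.00175925 0.00177249]
((-1.1841888427734375, -0.5198783874511719), (131.38035583496094, 86.49014282226562), 0.02183656208217144)
[-0.06688251 -0.06669829  0.06217137  0.06451481] [-0.04377803 -0.04273914  0.04169425  0.04270194]
plane [-0.00031919  0.00600566 -0.02987535]
((-1.8257980346679688, -0.6050872802734375), (46.12009048461914, 50.85542297363281), 89.77113342285156)
[-0.02729568 -0.02664321  0.02226085  0.02368597] [-0.02357384 -0.02284724  0.02192335  0.02250613]
 opt 0.322 [ 0.005  0.602 -0.003]
 opt 3.463592653589793 [-0.003 -2.54  -0.007]
(array([ 0.17984941, -0.09201603, -0.36698774]), array([ 0.00546812,  0.60196289, -0.0026081 ]))
 opt -1.249 [7.000e-03 2.173e+00 2.000e-03]
 opt 1.892592653589793 [ 0.002 -0.969 -0.006]
(array([ 0.17984941, -0.09201603, -0.36698774]), array([ 0.0020726 , -0.96862499, -0.00585077]))
```

View pics/t3.png

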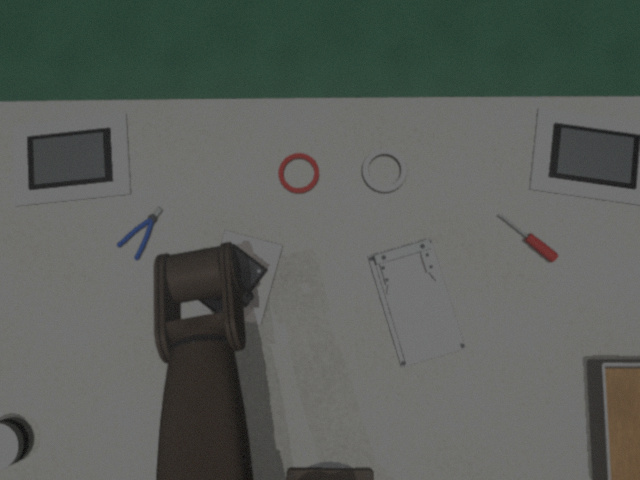

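Panel in the tool: centre at about x −1.5, z −0.6 mm, underside at y +10.8 mm, no tilt. Now I swing to a hover at the fixture with a 2.17 rad turn, which keeps joint 6 well inside its range.

Call:
play_rows(rows=[[0.03,0.03,-0.03,-0.06,0,0.36,0],[0.03,0.03,-0.03,-0.06,0,0.36,0],[0.03,0.06,-0.06,-0.12,0,0.72,0],[0.03,0.06,-0.06,-0.12,0,0.72,0],[0.03,0.09,-0.09,-0.18,0,1.09,0],[0.03,0.09,-0.09,-0.18,0,1.09,0],[0.03,0.09,-0.09,-0.18,0,1.09,0],[0.03,0.14,-0.09,-0.27,0,1.63,0],[0.03,0.14,-0.09,-0.27,0,1.63,0],[0.03,0.14,-0.09,-0.27,0,1.63,0],[0.03,0.14,-0.09,-0.27,0,1.63,0],[0.03,0.18,-0.09,-0.367,0,2.173,0],[0.03,0.18,-0.09,-0.367,0,2.173,0],[0.03,0.18,-0.09,-0.367,0,2.173,0],[0.03,0.18,-0.09,-0.367,0,2.173,0],[0.03,0.18,-0.09,-0.367,0,2.173,0],[0.03,0.18,-0.09,-0.367,0,2.173,0],[0.03,0.18,-0.09,-0.367,0,2.173,0]])

```text
time_s: 7.6
ee_pos: [0.4264, -0.2083, 0.2794]
eef_rot: [-0.114, 0.698, -0.697, 0.114]
force: [0.0, -1.1, -3.4]
grip_width: 0.0452
```

Run:
```python
from h import *
s=arm.observe(); print(s['time_s'],s['ee_pos'],s['force'],s['qpos'],s['grip_width'])
M=R.from_quat(s['eef_rot']).as_matrix(); print(M.round(4)); np.save('w4_s.npy',s,allow_pickle=True)
p,d=arm.capture('wrist'); save('w4',p); np.save('w4_d.npy',d)
for t in ['jig_fence','fence_foot','slot_mouth']:
    for r in arm.spot_point('wrist',t)[:2]:
        v,u=r['at']; print(t,r['at'],r['confidence'],onplane('wrist',[(u,v)],.02,s))
for t in ['jig_fence','jig']:
  for r in arm.silhouettes('wrist',t)[:2]:
    print(t,r['rect'],r['confidence'],r['region'].sum()); np.save('w4_'+t+'.npy',r['region'])
```

```text
7.6 [ 0.42637404 -0.20828979  0.27943975] [ 0.04641777 -1.05081515 -3.41780391] [-6.68693665e-01 -2.04707869e-01  1.99599316e+00  1.89847498e-05
  1.35192294e+00  5.78224031e-01] 0.04518855622460561
[[-9.480e-01 -1.300e-03  3.182e-01]
 [-3.182e-01  1.000e-03 -9.480e-01]
 [ 9.000e-04 -1.000e+00 -1.400e-03]]
jig_fence [39.9, 320.6] 0.68 [[ 0.56663191 -0.16835762  0.02      ]]
fence_foot [39.4, 320.0] 0.94 [[ 0.56686616 -0.1676922   0.02      ]]
slot_mouth [100.7, 313.8] 0.72 [[ 0.5131735  -0.17963045  0.02      ]]
jig_fence [247.0, 9.6, 397.5, 46.9] 0.58 4209
jig [240.5, 10.9, 398.8, 144.7] 0.85 20104
```

View pics/w4.png

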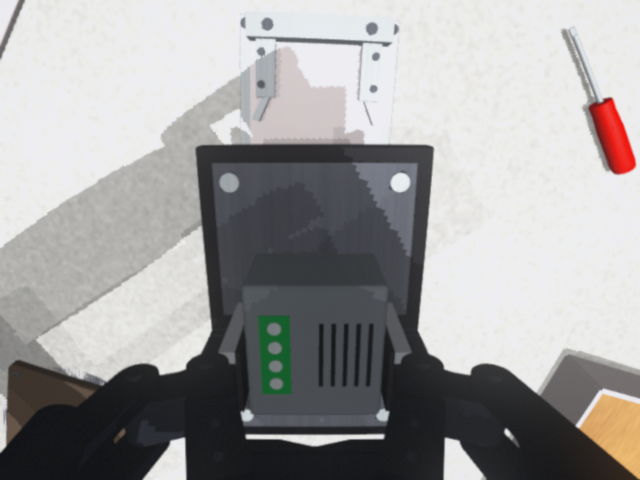

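The wrist view shows the fence (rows 12–45, cols 243–398), both keeper strips (cols ~265 and ~370) and the flared guides. I fit the fixture pose from depth.

Run:
```python
from h import *
s=np.load('w4_s.npy',allow_pickle=True).item(); d=np.load('w4_d.npy')
u,v=np.meshgrid(np.arange(225,415),np.arange(0,142)); u=u.ravel();v=v.ravel(); k=d[v,u]>0;u=u[k];v=v[k]
P=unproj('wrist',np.c_[u,v],d[v,u],s); z=P[:,2]
print(np.histogram(z,bins=np.arange(-.004,.056,.004)))
F=P[(z>.043)&(z<.050)]; rc=cv2.minAreaRect((F[:,:2]*1000).astype(np.float32)); print('fence',rc,np.median(F[:,2]))
S=P[(z>.032)&(z<.039)]
# candidates
o=np.array([.566,-.168])
for name,a in (('rect',None),):
    c,(w,h),ang=rc; 
    if w>h: ang+=90   # direction of short side
    # want direction along +x jig ~0.32
    a=np.deg2rad(ang); a=(a-0.32+np.pi/2)%np.pi-np.pi/2+0.32
    print('yaw',a)
ex=np.array([np.cos(a),np.sin(a)]);ey=np.array([-ex[1],ex[0]]); cc=np.array(rc[0])/1000
print('fence face centre', cc-0.010*ex)
L=(S[:,:2]-(cc-.01*ex)); lx=L@ex;ly=L@ey
ins=(lx>-.048)&(lx<-.004)
for sg in (1,-1):
    q=ins&(sg*ly>.02); print('strip',sg,q.sum(),np.percentile(ly[q],[1,5,50,95,99]).round(4),np.percentile(lx[q],[1,99]).round(4))
# inner edge line fit -> yaw check
for sg in (1,-1):
    q=ins&(sg*ly>.02); xs=[];ys=[]
    for x0 in np.arange(-.046,-.006,.004):
        w=q&(abs(lx-x0)<.002)
        if w.sum()>4: xs.append(x0); ys.append((sg*ly[w]).min()*sg)
    print(np.polyfit(xs,ys,1),np.round(ys,4))
B=P[(z>.012)&(z<.025)]; print('bed z',np.median(B[:,2]))
```

```text
(array([3542, 3597,    0, 1027, 1185, 5000, 5569,  105,  423, 2039,  511,
        155, 3607,   89]), array([-0.004,  0.   ,  0.004,  0.008,  0.012,  0.016,  0.02 ,  0.024,
        0.028,  0.032,  0.036,  0.04 ,  0.044,  0.048,  0.052]))
fence ((573.1157836914062, -164.76632690429688), (20.761308670043945, 128.37295532226562), 16.388906478881836) 0.04602834699237171
yaw 0.2860403788579186
fence face centre [ 0.5635221  -0.16758788]
strip 1 1010 [0.0387 0.0396 0.0476 0.0555 0.0561] [-0.0477 -0.0045]
strip -1 1006 [-0.0563 -0.0555 -0.0474 -0.0393 -0.0386] [-0.0475 -0.0045]
[-0.02117714  0.03837846] [0.0396 0.0395 0.0395 0.0387 0.0386 0.0387 0.0387 0.0387 0.0388 0.0389]
[-0.00912586 -0.03884684] [-0.0386 -0.0383 -0.0383 -0.0389 -0.0385 -0.0385 -0.0388 -0.0386 -0.0386
 -0.039 ]
bed z 0.019948794092626787
```

Run:
```python
from h import *
s=np.load('w4_s.npy',allow_pickle=True).item(); d=np.load('w4_d.npy')
u,v=np.meshgrid(np.arange(225,415),np.arange(0,142)); u=u.ravel();v=v.ravel(); k=d[v,u]>0;u=u[k];v=v[k]
P=unproj('wrist',np.c_[u,v],d[v,u],s); z=P[:,2]
a=.286; ex=np.array([np.cos(a),np.sin(a)]);ey=np.array([-ex[1],ex[0]]); o=np.array([.5635,-.1676])
L=P[:,:2]-o; lx=L@ex;ly=L@ey
f=(z>.043)&(z<.050)
for fn in (np.min,np.max,np.mean):
    xs=np.arange(-.058,.06,.006); ys=[fn(lx[f&(abs(ly-x)<.003)]) for x in xs]; print('fence',fn.__name__,np.polyfit(xs,ys,1))
t=(z>.032)&(z<.039)&(lx>-.046)&(lx<-.006)
for sg in(1,-1):
  for fn in (np.min,np.max,np.mean):
    xs=np.arange(-.044,-.008,.004); ys=[fn(ly[t&(sg*ly>.02)&(abs(lx-x)<.002)]) for x in xs]; print('strip',sg,fn.__name__,np.polyfit(xs,ys,1))
b=(z>.0)&(z>.014)&(z<.024)
for sg in(1,-1):
    fn=np.max if sg>0 else np.min
    xs=np.arange(-.1,0,.005); ys=[]
    for x in xs:
        w=ly[b&(abs(lx-x)<.0025)]; ys.append(fn(w) if len(w) else np.nan)
    print('bed',sg,np.round(ys,4))
```

```text
fence min [ 0.0002079  -0.00012923]
fence max [-0.00027807  0.01997152]
fence mean [0.00083574 0.00980959]
strip 1 min [-0.02075501  0.03831669]
strip 1 max [-0.00166059  0.05605954]
strip 1 mean [0.00332368 0.04750441]
strip -1 min [-0.01318557 -0.05660999]
strip -1 max [-0.00535108 -0.03867765]
strip -1 mean [-0.01436537 -0.04776217]
bed 1 [   nan    nan 0.0718 0.0679 0.0679 0.0632 0.063  0.064  0.0641 0.064
 0.0726 0.0667 0.0676 0.0641 0.0639 0.0639 0.064  0.0639 0.064  0.0639]
bed -1 [    nan     nan -0.0492 -0.064  -0.0731 -0.067  -0.0634 -0.0633 -0.0634
 -0.0637 -0.0736 -0.0635 -0.0706 -0.0703 -0.0659 -0.0684 -0.072  -0.0641
 -0.0643 -0.0727]
```

```bash
cat >> h.py <<'E'
FF=np.array([.5635,-.1676]); YAW=.286
EX=np.array([np.cos(YAW),np.sin(YAW)]); EY=np.array([-EX[1],EX[0]]); OFF=np.array([.0015,.0006]); UND=.0108
def panel_goal(x,y,zund):
    p=FF+(x-OFF[0])*EX+(y-OFF[1])*EY
    return goal([p[0],p[1],.02+zund+UND],YAW-np.pi/2,verbose=False)
def panel_now():
    s=arm.observe(); L=np.array(s['ee_pos'][:2])-FF; M=R.from_quat(s['eef_rot']).as_matrix()
    zz=M[:,2]; yaw=np.arctan2(zz[1],zz[0])+np.pi/2-YAW
    f=np.array(s['force'])
    print('t',round(s['time_s'],2),'panel x %.4f y %.4f z %.4f'%(L@EX+OFF[0],L@EY+OFF[1],s['ee_pos'][2]-.02-UND),'yaw %.4f'%yaw,'tilt',M[:2,1].round(4),'F fwd %.2f side %.2f up %.2f'%(f[:2]@EX,f[:2]@EY,f[2]),'tau',np.round(s['wrist_torque'],2),'grip %.4f'%s['grip_width'])
E
python3 - <<'E'
from h import *
panel_now()
for z in (.03,.004,-.001): print([q.round(4) for q in panel_goal(-.165,0,z)])
E
```

```text
t 7.9 panel x -0.1414 y -0.0001 z 0.2496 yaw 0.0365 tilt [ 0.0001 -0.0001] F fwd 0.33 side -0.17 up -2.63 tau [ 0.02  0.07 -0.  ] grip 0.0452
[array([ 0.0236,  0.2196, -0.001 ]), array([-0.0001,  0.0365, -0.0001])]
[array([ 0.0236,  0.2456, -0.001 ]), array([-0.0001,  0.0365, -0.0001])]
[array([ 0.0236,  0.2506, -0.001 ]), array([-0.0001,  0.0365, -0.0001])]
```

Call:
play_rows(rows=[[0.03,0.01,0.03,-0.001,0,0.036,0],[0.03,0.0236,0.07,-0.001,0,0.0365,0],[0.03,0.0236,0.11,-0.001,0,0.0365,0],[0.03,0.0236,0.15,-0.001,0,0.0365,0],[0.03,0.0236,0.18,-0.001,0,0.0365,0],[0.03,0.0236,0.2,-0.001,0,0.0365,0],[0.03,0.0236,0.22,-0.001,0,0.0365,0],[0.03,0.0236,0.228,-0.001,0,0.0365,0],[0.03,0.0236,0.234,-0.001,0,0.0365,0],[0.03,0.0236,0.238,-0.001,0,0.0365,0],[0.03,0.0236,0.24,-0.001,0,0.0365,0],[0.03,0.0236,0.24,-0.001,0,0.0365,0]])

```text
time_s: 9.1
ee_pos: [0.4042, -0.2156, 0.0409]
eef_rot: [0.1, -0.7, 0.7, -0.101]
force: [0.7, 0.5, -3.0]
grip_width: 0.0454
```

Run:
```python
from h import *
panel_now()
print([q.round(4) for q in panel_goal(-.165,0,0)])
p,d=arm.capture('wrist'); save('w5',p)
p,d=arm.capture('scene'); save('s5',p[120:360,80:400].repeat(2,0).repeat(2,1))
```

```text
t 9.1 panel x -0.1649 y -0.0005 z 0.0101 yaw -0.0006 tilt [ 0.0008 -0.0007] F fwd 0.82 side 0.27 up -3.02 tau [ 0.02 -0.01  0.04] grip 0.0454
[array([ 0.0001,  0.0101, -0.0005]), array([-0.0009, -0.0006, -0.0006])]
```

View pics/w5.png

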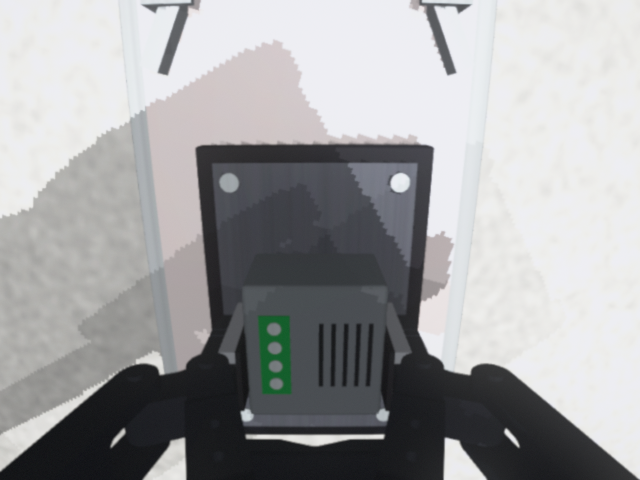

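View pics/s5.png

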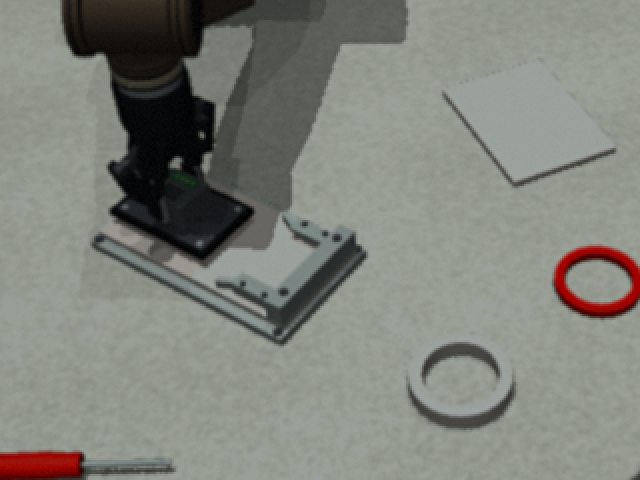

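The panel is lined up over the open bed, with equal bed margins left and right and the flares ahead at (175,40) and (440,40) px. Lowering slowly.

Call:
play_rows(rows=[[0.03,0,0.003,-0.0005,0,0,0],[0.03,0,0.005,-0.0005,0,0,0],[0.03,0,0.0065,-0.0005,0,0,0],[0.03,0,0.0075,-0.0005,0,0,0],[0.03,0,0.0085,-0.0005,0,0,0],[0.03,0,0.0085,-0.0005,0,0,0]])

```text
time_s: 9.8
ee_pos: [0.4036, -0.2148, 0.0317]
eef_rot: [-0.101, 0.7, -0.7, 0.1]
force: [-0.5, -0.5, -3.2]
grip_width: 0.0449
```

Call:
play_rows(rows=[[0.03,0,0.0005,0,0,0,0],[0.03,0,0.001,0,0,0,0],[0.03,0,0.001,0,0,0,0]])

```text
time_s: 10.1
ee_pos: [0.4039, -0.2151, 0.0312]
eef_rot: [0.1, -0.7, 0.7, -0.101]
force: [-0.5, 0.2, -1.0]
grip_width: 0.0452
```

Run:
```python
from h import *
panel_now()
```

```text
t 10.1 panel x -0.1650 y 0.0000 z 0.0004 yaw -0.0007 tilt [ 0.0005 -0.0006] F fwd -0.44 side 0.36 up -1.00 tau [-0.03  0.07 -0.01] grip 0.0452
```

Call:
play_rows(rows=[[0.03,0,0.0003,0,0,0,0],[0.03,0,0.0006,0,0,0,0],[0.03,0,0.0006,0,0,0,0]])

```text
time_s: 10.4
ee_pos: [0.4042, -0.2153, 0.0312]
eef_rot: [0.1, -0.7, 0.7, -0.101]
force: [-1.7, 1.5, 5.2]
grip_width: 0.045
```

Run:
```python
from h import *
panel_now()
```

```text
t 10.4 panel x -0.1648 y -0.0003 z 0.0004 yaw -0.0006 tilt [ 0.0007 -0.0007] F fwd -1.17 side 1.89 up 5.15 tau [0.12 0.28 0.06] grip 0.0450
```

Call:
play_rows(rows=[[0.03,-0.003,-0.0003,0,0,0,0],[0.03,-0.007,-0.0003,0,0,0,0],[0.03,-0.012,-0.0003,0,0,0,0],[0.03,-0.017,-0.0003,0,0,0,0],[0.03,-0.022,-0.0003,0,0,0,0],[0.03,-0.027,-0.0003,0,0,0,0],[0.03,-0.032,-0.0003,0,0,0,0],[0.03,-0.037,-0.0003,0,0,0,0],[0.03,-0.041,-0.0003,0,0,0,0],[0.03,-0.044,-0.0003,0,0,0,0],[0.03,-0.046,-0.0003,0,0,0,0],[0.03,-0.046,-0.0003,0,0,0,0]])

```text
time_s: 11.6
ee_pos: [0.4486, -0.2021, 0.0311]
eef_rot: [0.101, -0.7, 0.7, -0.101]
force: [-1.5, 1.0, 5.3]
grip_width: 0.0447
```

Run:
```python
from h import *
panel_now()
p,d=arm.capture('wrist'); save('w6',p)
```

```text
t 11.6 panel x -0.1185 y -0.0000 z 0.0003 yaw 0.0004 tilt [ 0.0005 -0.0006] F fwd -1.17 side 1.34 up 5.26 tau [0.06 0.29 0.08] grip 0.0447
```

View pics/w6.png

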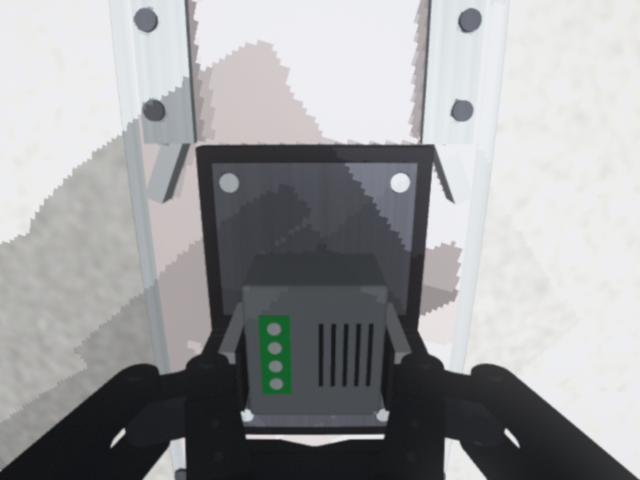

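The leading end sits at the mouth (row 147), but the strips look a few pixels left of the panel's middle, so I check sideways with depth.

```bash
python3 - <<'E'
from h import *
s=arm.observe(); p,d=arm.capture('wrist')
u,v=np.meshgrid(np.arange(60,560),np.arange(0,330)); u=u.ravel();v=v.ravel(); k=d[v,u]>0;u=u[k];v=v[k]
P=unproj('wrist',np.c_[u,v],d[v,u],s)-s['ee_pos']; T=R.from_quat(s['eef_rot']).inv().apply(P)
h=.0108-T[:,1] # height over panel underside
x,z=T[:,0],T[:,2]
print(np.histogram(h,bins=np.arange(-.024,.048,.003)))
def rows(mask,name,xs,w=.0015):
    for x0 in xs:
        q=mask&(abs(x-x0)<w)
        if q.sum()>3: 
            a=z[q&(z<0)];b=z[q&(z>0)]; print(name,'x %.3f'%x0, 'L',a.min().round(4),a.max().round(4),'R',b.min().round(4),b.max().round(4),'midinner %.4f midouter %.4f'%((a.max()+b.min())/2,(a.min()+b.max())/2))
rows((h>.0115)&(h<.018)&(abs(z)<.06),'strip',np.arange(-.115,-.066,.006))
rows((h>.006)&(h<.0108)&(abs(z)<.047),'slab',np.arange(-.06,-.02,.008))
E
python3 - <<'E'
import cv2; p=cv2.imread('pics/w6.png')[60:240,120:500]; cv2.imwrite('pics/w6c.png',cv2.resize(p,None,fx=2,fy=2,interpolation=cv2.INTER_NEAREST))
E
```

```text
(array([ 5883, 38901,    19,     0,  1554,  9712,     7, 32545, 15709,
         372, 14302, 18362, 10214,  6082,   442,   526,   620,   669,
         605,   645,   649,  6384,   151,     0]), array([-2.4000000e-02, -2.1000000e-02, -1.8000000e-02, -1.5000000e-02,
       -1.2000000e-02, -9.0000000e-03, -6.0000000e-03, -3.0000000e-03,
       -6.9388939e-18,  3.0000000e-03,  6.0000000e-03,  9.0000000e-03,
        1.2000000e-02,  1.5000000e-02,  1.8000000e-02,  2.1000000e-02,
        2.4000000e-02,  2.7000000e-02,  3.0000000e-02,  3.3000000e-02,
        3.6000000e-02,  3.9000000e-02,  4.2000000e-02,  4.5000000e-02,
        4.8000000e-02]))
strip x -0.115 L -0.0576 -0.0391 R 0.0381 0.0562 midinner -0.0005 midouter -0.0007
strip x -0.109 L -0.0576 -0.0394 R 0.0379 0.0561 midinner -0.0007 midouter -0.0007
strip x -0.103 L -0.0572 -0.0391 R 0.038 0.056 midinner -0.0005 midouter -0.0006
strip x -0.097 L -0.0573 -0.0391 R 0.0378 0.056 midinner -0.0007 midouter -0.0007
strip x -0.091 L -0.0575 -0.0392 R 0.0382 0.0559 midinner -0.0005 midouter -0.0008
strip x -0.085 L -0.0574 -0.0395 R 0.0376 0.0559 midinner -0.0010 midouter -0.0007
strip x -0.079 L -0.0572 -0.0392 R 0.0376 0.0562 midinner -0.0008 midouter -0.0005
strip x -0.073 L -0.0574 -0.0392 R 0.0381 0.056 midinner -0.0006 midouter -0.0007
strip x -0.067 L -0.0541 -0.0457 R 0.0441 0.0518 midinner -0.0008 midouter -0.0011
slab x -0.060 L -0.0417 -0.0 R 0.0003 0.0445 midinner 0.0001 midouter 0.0014
slab x -0.052 L -0.0417 -0.0001 R 0.0003 0.0444 midinner 0.0001 midouter 0.0013
slab x -0.044 L -0.0416 -0.0001 R 0.0003 0.0445 midinner 0.0001 midouter 0.0015
slab x -0.036 L -0.0412 -0.0001 R 0.0002 0.0446 midinner 0.0001 midouter 0.0017
slab x -0.028 L -0.0415 -0.0002 R 0.0002 0.0442 midinner 0.0000 midouter 0.0013
```

View pics/w6c.png

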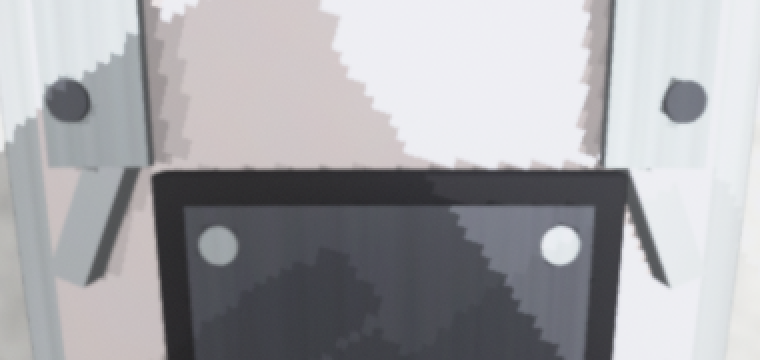

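Depth gives the slab middle at tool z +1.4 mm and the strip middle at −0.7 mm, which agrees with the picture. So the panel sits 2.1 mm off to one side, and I shift it before entering.

Call:
play_rows(rows=[[0.03,0,0,-0.001,0,0,0],[0.03,0,0,-0.0021,0,0,0],[0.03,0,0,-0.0021,0,0,0]])

```text
time_s: 12.0
ee_pos: [0.4482, -0.2003, 0.0312]
eef_rot: [0.1, -0.699, 0.7, -0.101]
force: [0.7, -0.3, 4.8]
grip_width: 0.045
```

```bash
cat >> h.py <<'E'
def lat():
    s=arm.observe(); p,d=arm.capture('wrist')
    u,v=np.meshgrid(np.arange(60,560),np.arange(0,330)); u=u.ravel();v=v.ravel(); k=d[v,u]>0;u=u[k];v=v[k]
    T=R.from_quat(s['eef_rot']).inv().apply(unproj('wrist',np.c_[u,v],d[v,u],s)-s['ee_pos'])
    h=.0108-T[:,1]; x,z=T[:,0],T[:,2]
    def rows(mask,xs,inner):
        o=[]
        for x0 in xs:
            q=mask&(abs(x-x0)<.0015)
            if q.sum()>10:
                a=z[q&(z<0)];b=z[q&(z>0)]; o.append((a.max()+b.min())/2 if inner else (a.min()+b.max())/2)
        return np.round(o,4)
    print('strip',rows((h>.0125)&(h<.018)&(abs(z)<.06),np.arange(-.115,-.07,.006),True))
    print('slab',rows((h>.006)&(h<.0108)&(abs(z)<.046),np.arange(-.06,-.02,.008),False))
    return p
E
python3 - <<'E'
from h import *
panel_now(); p=lat(); save('w7',p[60:240,120:500].repeat(2,0).repeat(2,1))
E
```

```text
t 12.0 panel x -0.1184 y 0.0018 z 0.0004 yaw -0.0008 tilt [ 0.002  -0.0011] F fwd 0.55 side -0.50 up 4.83 tau [0.1  0.09 0.05] grip 0.0450
strip [0.0011 0.001  0.0011 0.0011 0.0011 0.001  0.001  0.0011]
slab [0.0015 0.0016 0.0017 0.0017 0.0013]
```

View pics/w7.png

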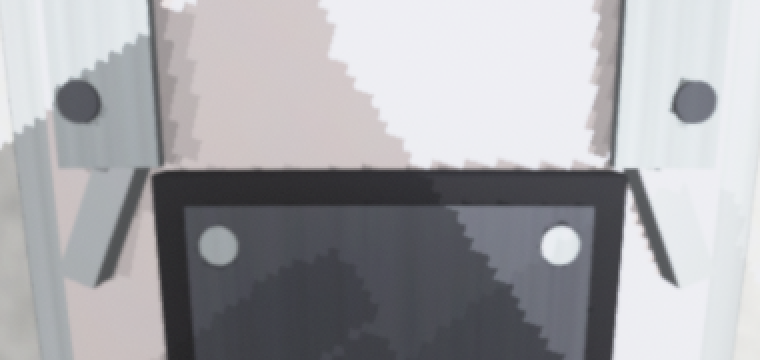

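Now it is nearly centred (strip 1.1 mm, slab 1.5 mm). I shift another 0.5 mm and enter slowly.

Call:
play_rows(rows=[[0.03,0,0,-0.0005,0,0,0],[0.03,-0.0015,0,-0.0006,0,0,0],[0.03,-0.003,0,-0.0006,0,0,0],[0.03,-0.005,0,-0.0006,0,0,0],[0.03,-0.007,0,-0.0006,0,0,0],[0.03,-0.009,0,-0.0006,0,0,0],[0.03,-0.011,0,-0.0006,0,0,0],[0.03,-0.013,0,-0.0006,0,0,0],[0.03,-0.015,0,-0.0006,0,0,0],[0.03,-0.015,0,-0.0006,0,0,0],[0.03,-0.015,0,-0.0006,0,0,0]])

```text
time_s: 13.15
ee_pos: [0.462, -0.1954, 0.0312]
eef_rot: [0.1, -0.7, 0.7, -0.101]
force: [0.1, -1.4, 6.3]
grip_width: 0.0449
```

Run:
```python
from h import *
panel_now(); p=lat(); save('w8',p[0:240,100:520].repeat(2,0).repeat(2,1)[:480,:800])
```

```text
t 13.15 panel x -0.1037 y 0.0026 z 0.0004 yaw -0.0005 tilt [ 0.001  -0.0008] F fwd -0.31 side -1.41 up 6.32 tau [-0.01  0.19  0.02] grip 0.0449
strip [0.0019 0.002  0.0019 0.0018 0.0019 0.0019]
slab [ 0.002  -0.0007  0.0015  0.0017  0.0015]
```

View pics/w8.png

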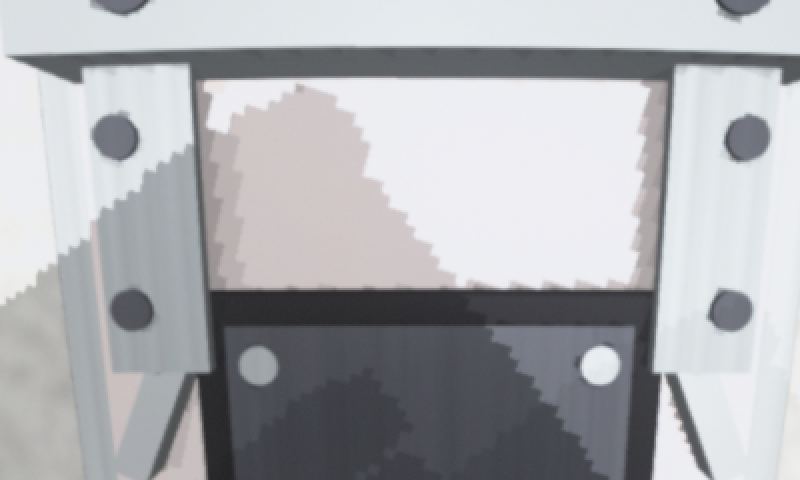

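The leading end is about 13 mm inside the slot, centred and square. Sliding on, slower towards the fence.

Call:
play_rows(rows=[[0.03,-0.002,0,0.0003,0,0,0],[0.03,-0.005,0,0.0003,0,0,0],[0.03,-0.008,0,0.0003,0,0,0],[0.03,-0.011,0,0.0003,0,0,0],[0.03,-0.014,0,0.0003,0,0,0],[0.03,-0.017,0,0.0003,0,0,0],[0.03,-0.02,0,0.0003,0,0,0],[0.03,-0.023,0,0.0003,0,0,0],[0.03,-0.026,0,0.0003,0,0,0],[0.03,-0.028,0,0.0003,0,0,0],[0.03,-0.03,0,0.0003,0,0,0],[0.03,-0.032,0,0.0003,0,0,0],[0.03,-0.033,0,0.0003,0,0,0],[0.03,-0.034,0,0.0003,0,0,0],[0.03,-0.034,0,0.0003,0,0,0]])

```text
time_s: 14.7
ee_pos: [0.4946, -0.1861, 0.0312]
eef_rot: [0.1, -0.7, 0.7, -0.101]
force: [-2.5, -1.2, 7.6]
grip_width: 0.0453
```

Run:
```python
from h import *
panel_now(); p=lat(); save('w9',p)
```

```text
t 14.7 panel x -0.0699 y 0.0023 z 0.0004 yaw -0.0005 tilt [ 0.0006 -0.0007] F fwd -2.73 side -0.44 up 7.62 tau [-0.11  0.24  0.03] grip 0.0453
strip []
slab [0.0015 0.0016 0.0016 0.0016 0.0014]
```

View pics/w9.png

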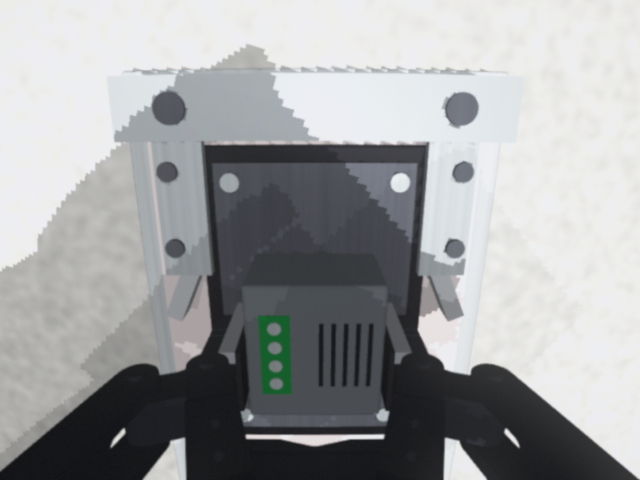

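Almost at the fence: a gap of a few mm is left at row 143. Creeping on.

Call:
play_rows(rows=[[0.03,-0.0006,0,0,0,0,0],[0.03,-0.0012,0,0,0,0,0],[0.03,-0.0018,0,0,0,0,0],[0.03,-0.0024,0,0,0,0,0],[0.03,-0.003,0,0,0,0,0],[0.03,-0.003,0,0,0,0,0]])

```text
time_s: 15.35
ee_pos: [0.4972, -0.1853, 0.0312]
eef_rot: [0.101, -0.7, 0.7, -0.101]
force: [-2.7, -0.3, 7.4]
grip_width: 0.0445
```

Run:
```python
from h import *
panel_now()
```

```text
t 15.35 panel x -0.0671 y 0.0023 z 0.0004 yaw -0.0004 tilt [-0.0001 -0.0008] F fwd -2.67 side 0.51 up 7.36 tau [-0.18  0.45 -0.01] grip 0.0445
```

Call:
play_rows(rows=[[0.03,-0.0004,0,0,0,0,0],[0.03,-0.0008,0,0,0,0,0],[0.03,-0.0012,0,0,0,0,0],[0.03,-0.0016,0,0,0,0,0],[0.03,-0.0016,0,0,0,0,0]])

```text
time_s: 15.85
ee_pos: [0.4971, -0.1852, 0.0312]
eef_rot: [0.102, -0.7, 0.7, -0.099]
force: [-8.4, -1.8, 11.5]
grip_width: 0.045
```

Run:
```python
from h import *
panel_now()
```

```text
t 15.85 panel x -0.0671 y 0.0024 z 0.0004 yaw -0.0003 tilt [-0.0041 -0.001 ] F fwd -8.60 side 0.67 up 11.49 tau [-0.64  1.05 -0.22] grip 0.0450
```

Call:
play_rows(rows=[[0.03,-0.0002,0,0,0,0,0],[0.03,-0.0003,0,0,0,0,0],[0.03,-0.0003,0,0,0,0,0],[0.03,-0.0003,0,0,0,0,0]])

```text
time_s: 16.25
ee_pos: [0.4971, -0.1853, 0.0312]
eef_rot: [0.102, -0.7, 0.7, -0.099]
force: [-9.7, -2.9, 12.4]
grip_width: 0.0452
```

Run:
```python
from h import *
panel_now(); s=arm.observe()
p,d=arm.capture('wrist'); panel_now()
save('w10',p); save('w10c',p[60:200,180:460].repeat(2,0).repeat(2,1))
u,v=np.meshgrid(np.arange(215,415),np.arange(60,330)); u=u.ravel();v=v.ravel();k=d[v,u]>0;u=u[k];v=v[k]
T=R.from_quat(s['eef_rot']).inv().apply(unproj('wrist',np.c_[u,v],d[v,u],s)-s['ee_pos'])
h=.0108-T[:,1]
S=T[(h>.006)&(h<.012)&(abs(T[:,2])<.03)]; F=T[(h>.023)&(h<.030)&(T[:,0]<-.05)&(abs(T[:,2])<.04)]
print('slab x min',np.percentile(S[:,0],[0,1,99]),'fence',np.percentile(F[:,0],[0,1,99,100]))
A=np.c_[S[:,0],S[:,2],np.ones(len(S))]; print('plane tilt vs tool',np.linalg.lstsq(A,S[:,1],rcond=None)[0])
p,d=arm.capture('scene'); save('s10',p[180:300,120:280].repeat(4,0).repeat(4,1))
```

```text
t 16.25 panel x -0.0672 y 0.0024 z 0.0004 yaw -0.0003 tilt [-0.0047 -0.0011] F fwd -10.17 side -0.05 up 12.39 tau [-0.65  1.17 -0.21] grip 0.0452
t 16.3 panel x -0.0672 y 0.0024 z 0.0004 yaw -0.0002 tilt [-0.0047 -0.0011] F fwd -9.95 side 0.90 up 12.23 tau [-0.73  1.22 -0.21] grip 0.0452
slab x min [-0.06742106 -0.06699339 -0.01794113] fence [-0.08884983 -0.08857941 -0.06902251 -0.06862099]
plane tilt vs tool [-0.00465826  0.00080581  0.00121673]
```

View pics/w10c.png

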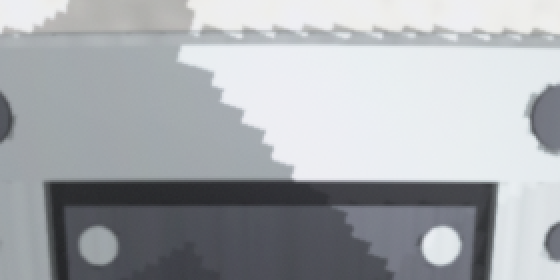

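View pics/s10.png

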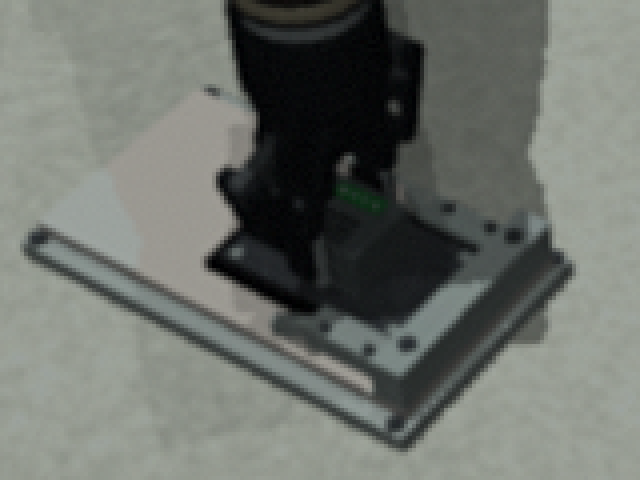

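The slab's leading edge now lies directly against the fence; the white gap seen earlier is gone. Forward force reads 10 N and downward 12 N, and the position no longer advances. I hold for a moment and check for drift.

Call:
play_rows(rows=[[0.03,0,0,0,0,0,0],[0.03,0,0,0,0,0,0],[0.03,0,0,0,0,0,0],[0.03,0,0,0,0,0,0],[0.03,0,0,0,0,0,0],[0.03,0,0,0,0,0,0],[0.03,0,0,0,0,0,0],[0.03,0,0,0,0,0,0]])

```text
time_s: 17.15
ee_pos: [0.4971, -0.1853, 0.0312]
eef_rot: [0.102, -0.7, 0.7, -0.099]
force: [-10.3, -2.2, 12.8]
grip_width: 0.0452
```

Run:
```python
from h import *
panel_now(); arm.capture('wrist'); panel_now(); s=arm.observe(); print(np.abs(s['qd']).max())
```

```text
t 17.15 panel x -0.0671 y 0.0024 z 0.0004 yaw -0.0003 tilt [-0.0046 -0.0011] F fwd -10.54 side 0.83 up 12.83 tau [-0.67  1.21 -0.18] grip 0.0452
t 17.2 panel x -0.0671 y 0.0024 z 0.0004 yaw -0.0002 tilt [-0.0046 -0.0011] F fwd -9.92 side 0.35 up 12.31 tau [-0.7   1.18 -0.19] grip 0.0451
0.0014236106969117888
```

View pics/w10.png

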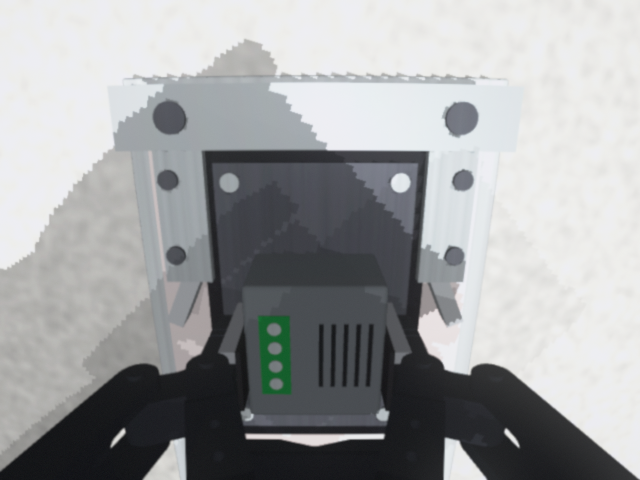

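The picture shows the panel square between the strips with its leading edge at the fence (row 150), and the forces are steady. Handing in.

Run:
```python
from h import *
print(arm.job_done()); panel_now()
```

```text
the job is handed in; nothing more can be done
None
the job is handed in; nothing more can be done
```

I picked the panel up by its box and laid it glass down on the open bed. I then slid it between the guides until it butted against the fence, and handed the job in at about 17 s while still pushing. The hand-in reports no verdict, so these are my own last readings:

- **Push:** steady for nearly 1 s before hand-in, at about 10 N forward and 12.5 N down. With the panel's weight, that is about 15 N on the bed. The arm was at rest and the grip was holding.
- **Fit:** the tool read square to under 0.001 rad, and a fit to the panel's surface put it within about 0.001 rad of level. The last wrist picture shows its leading edge against the fence, where I could see a gap before.
- **Bystanders:** the arm stayed well clear of the tape rolls, cutters and screwdriver, but I took no last picture of them.

Two checks disagreed slightly:

- **Sideways position:** the tool pose put the panel about 2.4 mm to one side in my jig frame. That reading was off because the slab sat 2 mm differently in the grip than I first measured. I re-centred the panel with depth readings at the slot mouth, and the slot leaves it only 1.5 mm either way.
- **Distance to the fence:** the estimated position along the slot was −67 mm, where home is −65 mm. Depth also left an apparent gap of a little over 1 mm at the fence. I put both down to calibration error, because the panel stopped moving and the force rose as I pushed further.

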